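Tip the pine block down and butt it against the fence

ROBOT

A 6-joint arm with a two-finger parallel gripper is mounted at the origin on the work surface; the furniture and walls round the work are solid. World frame = base frame: x ahead of the robot, y to its left, z up, the work surface at z = 0. Lengths are in mm, angles in rad, forces in N, time in s.
With the tool pointing down it reaches from about 375 to 925 mm from the base axis. Payload 5.7 kg.
Tool frame: the origin (TCP) lies on the centre line of the jaws, within the pads' length; the fingertips stand 11 mm ahead of it and the grasp point (between the pads) lies 8 mm behind it (manip.finger_overhang is the distance from the TCP to the fingertips, in mm); z points along the fingers, x is the direction in which the jaws open and shut, and the axes are right-handed (so a half turn about z gives the same grasp; the last joint's range is limited). The gripper opens to 88 mm and grips with 3 to 60 N. Pads are 20 mm wide; open, the fingers measure 115 mm over their backs; the gripper's body (75 mm by 178 mm) begins 61 mm behind the grasp point.
Start: joints at [1.226, 0.359, 1.51, -0, 1.272, -0.115], TCP at [136.665, 584.197, 233.623] pointing down, gripper open.
Joint ranges: [-2.97, 2.97], [-1.01, 2.36], [0.21, 2.38], [-0.96, 4.11], [0.2, 2.71], [-2.98, 2.98]. Speed limits (rad/s): [2.39, 2.39, 3.14, 3.14, 3.14, 3.14].

INTERFACE

Orientations are given as a unit quaternion [w, x, y, z].
In Python, from rig import manip gives the robot as it stands.
- The arm moves only by the tool servo_tool, never from a script. Its argument "targets" is a list of rows, each a list of 3 entries, a list of its own where there are three numbers: the opening, from -1 (shut) to 1 (fully open), then the shift along the world's x, y, z in cm, then the turn about the world's z in rad. In form: [[jaw, [tx, ty, tz], twist], ...]. A call has exactly 8 rows; each row shifts and turns the commanded pose from where the row before left it; what a row does not reach is not made up. A row lasts 1/12 s, in which the tool goes at most 41.7 mm and 7.16 degrees, less where a joint would pass 70% of its speed; a pose out of reach is approached as far as the arm can. A call is refused whole if a number of a shift passes 4.17 or a number of a turn 0.125, either way. A call with a gripper value outside its range is refused whole. The fingers move at their own pace and stop on an object; "squeeze" is the grip in N (left out, the last holds). Time passes only in rows, so rows that do not move let the fingers close, or fill a call up. It gives the time, the measured TCP pose, the force and the opening at its end, in the units of the state.
- manip.sense(): the state, without advancing time (a new reading comes with each control period).
- manip.read_camera(name): name is "scene" or "top"; returns a dict with "image" (400x640x3 uint8, red, green, blue), "depth" (400x640 float32, mm along the optical axis (not along the pixel's ray), 0 where there is no reading), "fx", "fy", "cx", "cy" (pixels), "rvec" (rotation vector, rad) and "tvec" (3), from world to camera coordinates, as OpenCV has them. Camera axes: x right, y down, z forward; pixel columns grow to the right and rows downward; lengths in mm; the calibration is good to about 2 mm. A picture is of the moment at which its call begins.
- manip.job_done(): hands the job in, once; it reports no verdict.
Trained networks look in a picture, given as the dict that the camera call returned (one of the last four; its "shot" number tells which), for a name from the list of things; names that differ only in an ending like _2 or _b are one class to them, and where a whole thing is asked for, a point or a joint stands for the part that bears it (a point fixed in the world has none). Each returns a list of dicts, best first, with "conf" (0 to 1); they miss things now and then, are a little off and sometimes report something else, mostly with a low value. They report only what shows in the picture. A call takes as long as a camera call.
- manip.spot_in(label, picture): "position" ([row, column] in pixels, amid what is visible of it).
The state is a dict: "t": time; "joint_pos": joint angles; "dq": joint speeds; "joint_efforts": joint torques, N m; "tool_pos": TCP position; "tool_rot": TCP orientation; "ft_force": force on the tool from outside, world axes, zero at the start; "wrist_torque": the same for the moment, N m; "gripper_width": finger opening in mm.
Only numpy, scipy, OpenCV 4.12 (cv2) and the standard library are available. Lean on these libraries where they do the work, as an engineer would, in place of code of your own. Each camera call takes 0.05 s, during which the arm holds its last target.

TASK

The pine block has been left standing on end on the sawing board. Push it over towards the fence so that it lies flat on its broad face, then push it along the board until its end butts snug and square against the fence, ready for marking out. Only push it with the fingertips: do not lift or carry it, tip it no other way, and leave the sanding block and the pencil on the board where they are.

Things in the scene. Friction and masses are not known exactly. Their poses are not given: they have to be found in the camera images.
- sawing_board: Plywood sawing board, screwed down: base 280 (x) by 300 (y) by 18 mm thick, with a hardwood fence 30 mm thick along its whole +x edge, 32 mm high above the base. Origin: centre of the base's underside, on the bench; z up. The fence's working face is the plane x = +0.110 in this frame, looking to -x. Its place and turn vary.
- pine_block: Solid pine block, 60 x 120 x 42 mm (own x, y, z), 0.2 to 0.4 kg, at first standing on end, 120 mm tall, 155 to 185 mm in front of the fence. Origin: centre of one broad face. Standing: y up, that face towards the fence, z level, away from the fence. Pushed high on the side away from the fence it tips about its foot edge, past 20 degrees falls by itself, then lies with that face down, z up.
- block_foot (a point): Point on the pine block: middle of the edge about which it should tip, the bottom edge on the fence side while it stands. It stays on the board (18 mm above the bench) throughout; once the block lies, this is the middle of the lower edge of its rear end.
- block_head (a point): Point on the pine block: centre of the 60 x 42 mm end that is uppermost while it stands and that must finally touch the fence.
- sanding_block: Bystander: brown wooden sanding block, 65 x 111 x 34 mm, lying flat on the board on its +y side, its length (own y) roughly along the board's x. Origin: centre of its underside. Loose.
- pencil: Bystander: red flat carpenter's pencil, 13 x 179 x 8 mm, lying on the board on its -y side, its length (own y) roughly along the board's x. Origin: centre of its underside. Loose.

How it is judged (in metres and radians):
On the way, in this order (a step that is already met when the one before it is completed fails the run):
1. the pine block lies flat on its broad face on the board (angle between pine_block's own z axis and vertical below 0.06 rad and z of block_foot in the frame of sawing_board below 0.024 m and linear speed of pine_block below 0.01 m/s), for 0.2 s.
2. its end is square against the fence (angle between pine_block's own z axis and vertical below 0.06 rad and z of block_foot in the frame of sawing_board below 0.024 m and x of block_head in the frame of sawing_board between 0.107 and 0.115 m and angle between the y axis of pine_block and the x axis of sawing_board, either way round below 0.045 rad), for 0.2 s.
At the end, for the whole second after the job is handed in: The pine block lies at rest flat on its broad face (within 3.4 degrees) on the sawing board, the end that was uppermost against the fence (the centre of that end within 3 mm of the fence's face) and square to it (within 2.6 degrees) (all of step 2 and linear speed of pine_block below 0.01 m/s); the robot touches nothing.
It fails at once if the pine block is lifted, or tipped another way than towards the fence (the edge it tips about rises more than 20 mm off the board) (z of block_foot in the frame of sawing_board above 0.038 m).
It fails at once if the sanding block is moved more than 15 mm (distance of sanding_block from where it was at the start of the episode above 0.015 m).
It fails at once if the pencil is moved more than 15 mm (distance of pencil from where it was at the start of the episode above 0.015 m).
It also fails if it takes over 48 s, if anything falls off the work surface, if the arm or the gripper's body presses on something with over 40 N, if the wrist force passes 120 N, or if a joint passes its speed limit or range.

## Working session

There is one attempt and no reset: what is moved stays moved. The work goes in short steps, Python scripts to look and compute and a tool call to move; the robot and the scene stay as the last step left them, time stands still between calls to the robot, and variables do not carry over. Pictures are saved under pics/ and viewed, and the job is handed in when it is done.

Besides the shell and the picture viewer there is one more tool, called after "Call:" by a JSON object that holds its "fn" and its "kwargs". servo_tool: Moves the arm, as the interface text tells. Its arguments: {"type":"object","properties":{"targets":{"type":"array"},"squeeze":{"type":"number"}},"required":["targets"]}

```bash
ls; mkdir -p pics; cat > h.py <<'E'
import numpy as np, cv2
from rig import manip
def cap(n,f):
    p=manip.read_camera(n); cv2.imwrite('pics/'+f,p['image'][:,:,::-1]); np.savez('/tmp/'+n+'.npz',**{k:v for k,v in p.items()}); return p
def cloud(p):
    d=np.asarray(p['depth']).astype(float); r,c=np.mgrid[:d.shape[0],:d.shape[1]]
    P=np.dstack([(c-p['cx'])/p['fx']*d,(r-p['cy'])/p['fy']*d,d])
    R=cv2.Rodrigues(np.array(p['rvec'],float))[0]; t=np.array(p['tvec'],float).ravel()
    W=(P-t)@R; W[d==0]=np.nan; return W
E
python3 - <<'E'
from h import *
s=manip.sense();print(s['t'],s['tool_pos'],s['tool_rot'],s['gripper_width'],s['ft_force'])
for n in('top','scene'):
    p=cap(n,n+'0.png');print(n,p['fx'],p['rvec'],p['tvec'])
    W=cloud(p)
    for l in('pine_block','sanding_block','pencil','sawing_board'):
        for q in manip.spot_in(l,p)[:2]:
            r,c=map(int,q['position']);print(l,q['conf'],r,c,W[r,c].round(0))
E
```

```text
pics
0.0 [136.45191253 583.60945123 232.83428149] [ 4.79083710e-04  7.83509863e-01  6.21378695e-01 -7.62901384e-04] 88.17589265963885 [ 0.3699164   0.41520877 -0.78117102]
top 503.32667395430593 [ 2.19683779 -2.18849877  0.07906417] [268.27184176 512.60108233 928.97278027]
pine_block 0.88 213 306 [478. 292. 136.]
pine_block 0.67 180 322 [544. 265.  16.]
sanding_block 0.71 143 267 [607. 365.  51.]
pencil 0.85 208 366 [491. 183.  22.]
sawing_board 0.83 178 321 [548. 267.  16.]
sawing_board 0.54 209 363 [489. 189.  26.]
scene 447.61439765826975 [ 2.03180014 -1.09293457  0.50353364] [-57.69849969 458.84751105 474.98295391]
pine_block 0.64 220 302 [443. 272. 115.]
sanding_block 0.97 186 316 [605. 354.  53.]
pencil 0.72 263 350 [477. 188.  21.]
sawing_board 0.89 230 347 [553. 242.  19.]
```

View pics/top0.png

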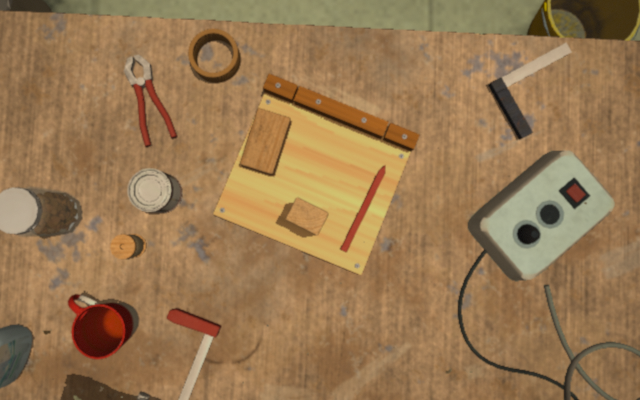

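View pics/scene0.png

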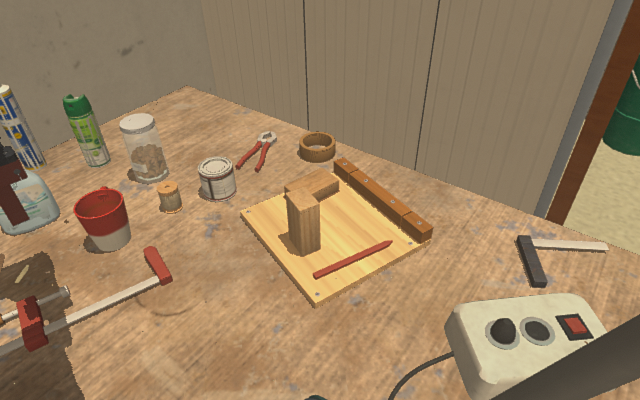

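```bash
python3 - <<'E'
import numpy as np,cv2
from h import cloud
for n in('top','scene'):
    p=dict(np.load('/tmp/%s.npz'%n)); W=cloud(p).reshape(-1,3); 
    b=(W[:,0]>350)&(W[:,0]<800)&(W[:,1]>80)&(W[:,1]<480)
    for nm,lo,hi in(('block top',130,146),('fence top',44,56),('board',13,22),('all high',60,300)):
        m=b&(W[:,2]>lo)&(W[:,2]<hi); q=W[m]
        if len(q)<10: print(n,nm,len(q));continue
        r=cv2.minAreaRect(q[:,:2].astype(np.float32)); print(n,nm,len(q),q.mean(0).round(1),r, cv2.boxPoints(r).round(0).tolist())
E
```

```text
top block top 935 [472.5 290.5 136.5] ((472.6687316894531, 290.9877624511719), (60.081748962402344, 41.74591064453125), 63.53704833984375) [[441.0, 273.0], [478.0, 255.0], [505.0, 309.0], [467.0, 327.0]]
top fence top 4736 [642.1 291.9  49.4] ((600.869873046875, 257.996826171875), (299.9213562011719, 175.91583251953125), 68.1383056640625) [[463.0, 152.0], [627.0, 86.0], [738.0, 364.0], [575.0, 430.0]]
top board 17278 [533.6 275.3  16.8] ((585.2008056640625, 320.81414794921875), (405.05364990234375, 309.247314453125), 67.89452362060547) [[366.0, 191.0], [652.0, 75.0], [805.0, 450.0], [518.0, 567.0]]
top all high 935 [472.5 290.5 136.5] ((472.6687316894531, 290.9877624511719), (60.081748962402344, 41.74591064453125), 63.53704833984375) [[441.0, 273.0], [478.0, 255.0], [505.0, 309.0], [467.0, 327.0]]
scene block top 578 [467.5 287.7 137.9] ((471.1372375488281, 290.84869384765625), (61.707977294921875, 43.36995315551758), 64.37903594970703) [[438.0, 272.0], [477.0, 254.0], [504.0, 309.0], [465.0, 328.0]]
scene fence top 2350 [632.1 270.4  51. ] ((570.1640014648438, 272.3898620605469), (303.1322021484375, 242.6833038330078), 67.70903015136719) [[400.0, 178.0], [625.0, 86.0], [740.0, 367.0], [515.0, 459.0]]
scene board 9550 [519.1 256.9  18.9] ((583.1327514648438, 321.2029113769531), (404.7759094238281, 309.12957763671875), 67.98448181152344) [[364.0, 192.0], [651.0, 76.0], [802.0, 451.0], [516.0, 567.0]]
scene all high 1466 [460.5 282.2 112.5] ((471.0153503417969, 290.6876525878906), (62.10382080078125, 43.450462341308594), 64.37903594970703) [[438.0, 272.0], [477.0, 253.0], [504.0, 309.0], [465.0, 328.0]]
```

The top view shows the board turned about −22°, with the fence running from (265,85) to (415,140). The standing block's top is at about (308,216), the sanding block at (267,142) and the pencil from (345,248) to (383,168). Next I'll fit the frame precisely.

```bash
cat >> h.py <<'E'
A=np.deg2rad(-21.9); N=np.array([np.cos(A),np.sin(A)]); T=np.array([-np.sin(A),np.cos(A)])
E
python3 - <<'E'
from h import *
for n in('top','scene'):
    p=dict(np.load('/tmp/%s.npz'%n)); W=cloud(p); im=p['image'].astype(int); hsv=cv2.cvtColor(p['image'],cv2.COLOR_RGB2HSV)
    u=W[...,:2]@N; v=W[...,:2]@T; z=W[...,2]
    f=(u>505)&(u<560)&(v>280)&(v<620)&(z>44)&(z<58)
    q=np.c_[u[f],v[f]].astype(np.float32); r=cv2.minAreaRect(q); print(n,'fence u',r, np.percentile(u[f],[1,50,99]).round(1),'v',np.percentile(v[f],[1,99]).round(1), 'z',np.median(z[f]))
    # face edge slope: per-v-bin minimum and max u
    vb=np.arange(330,560,10); mn=[np.min(u[f&(abs(v-b)<5)]) for b in vb]; mx=[np.max(u[f&(abs(v-b)<5)]) for b in vb]
    print(np.polyfit(vb-446,mn,1),np.polyfit(vb-446,mx,1))
    s=(u>250)&(u<512)&(v>470)&(v<620)&(z>38)&(z<62); q=np.c_[u[s],v[s]].astype(np.float32); r=cv2.minAreaRect(q);print('sand',cv2.boxPoints(r).round(0).tolist())
    pc=(u>230)&(u<512)&(v>280)&(v<430)&((im[...,0]-im[...,1])>90)&(hsv[...,1]>150)&(z<40); q=np.c_[u[pc],v[pc]].astype(np.float32); r=cv2.minAreaRect(q);print('pencil',pc.sum(),cv2.boxPoints(r).round(0).tolist())
    b=(z>128)&(z<148)&(u>250)&(u<420); q=np.c_[u[b],v[b]].astype(np.float32);r=cv2.minAreaRect(q);print('block',r,cv2.boxPoints(r).round(0).tolist())
s=manip.sense();P=s['tool_pos'];print('tcp',P,P[:2]@N,P[:2]@T,'yaw',np.degrees(2*np.arctan2(s['tool_rot'][2],s['tool_rot'][1])))
E
```

```text
top fence u ((533.4326171875, 463.5493469238281), (299.96282958984375, 31.202054977416992), 89.84890747070312) [518.2 532.7 547.8] v [316.8 609.9] z 48.65001261060509
[2.81121849e-03 5.18162443e+02] [4.17445036e-03 5.47983664e+02]
sand [[372.0, 598.0], [377.0, 534.0], [488.0, 543.0], [482.0, 608.0]]
pencil 408 [[301.0, 359.0], [468.0, 346.0], [469.0, 355.0], [301.0, 368.0]]
block ((330.0242919921875, 446.2886047363281), (60.08175277709961, 41.74591827392578), 85.43700408935547) [[307.0, 418.0], [348.0, 415.0], [353.0, 475.0], [312.0, 478.0]]
scene fence u ((532.028076171875, 464.638671875), (303.1100158691406, 34.188812255859375), 89.93419647216797) [516.1 529.2 546.9] v [314.7 608.9] z 50.620712165517716
[3.05031572e-03 5.16288255e+02] [1.14213967e-03 5.46805475e+02]
sand [[274.0, 555.0], [310.0, 470.0], [500.0, 551.0], [464.0, 636.0]]
pencil 224 [[298.0, 356.0], [467.0, 345.0], [468.0, 357.0], [299.0, 368.0]]
block ((301.7926025390625, 1169.8333740234375), (1506.7275390625, 164.49795532226562), 87.37242889404297) [[185.0, 421.0], [349.0, 413.0], [418.0, 1919.0], [254.0, 1926.0]]
tcp [136.65922965 584.18493362 233.62465597] -91.09645530860573 593.0001834330623 yaw 76.83465780911362
```

Call:
{"fn": "servo_tool", "kwargs": {"targets": [[-0.32,[1.9,-1.7,0],-0.029],[-0.32,[1.9,-1.7,0],-0.029],[-0.32,[1.9,-1.7,0],-0.029],[-0.32,[1.9,-1.7,0],-0.029],[-0.32,[1.9,-1.7,0],-0.029],[-0.32,[1.9,-1.7,0],-0.029],[-0.32,[1.9,-1.7,0],-0.029],[-0.32,[1.9,-1.7,0],-0.029]]}}

```text
t: 1.17
tool_pos: [289.4, 447.3, 233.8]
tool_rot: [-0.0, 0.851, 0.526, 0.0]
ft_force: [-0.0, 0.4, 0.9]
gripper_width: 37.8
```

Call:
{"fn": "servo_tool", "kwargs": {"targets": [[-0.32,[1.8,-1.7,0],0],[-0.32,[1.8,-1.7,0],0],[-0.32,[1.8,-1.7,0],0],[-0.32,[1.8,-1.7,0],0],[-0.32,[1.8,-1.7,0],0],[-0.32,[1.8,-1.7,0],0],[-0.32,[1.8,-1.7,0],0],[-0.32,[1.7,-1.7,0],0]]}}

```text
t: 1.83
tool_pos: [432.7, 311.3, 233.8]
tool_rot: [0.0, 0.85, 0.526, 0.0]
ft_force: [0.4, 0.4, 0.5]
gripper_width: 29.8
```

Call:
{"fn": "servo_tool", "kwargs": {"targets": [[-0.32,[0,0,-2.2],0],[-0.32,[0,0,-2.2],0],[-0.32,[0,0,-2.2],0],[-0.32,[0,0,-2.2],0],[-0.32,[0,0,-1.6],0],[-0.32,[0,0,-0.9],0],[-0.32,[0,0,0],0],[-0.32,[0,0,0],0]]}}

```text
t: 2.5
tool_pos: [431.7, 312.3, 120.7]
tool_rot: [0.0, 0.85, 0.527, -0.0]
ft_force: [0.7, 1.0, 0.5]
gripper_width: 29.8
```

```bash
python3 - <<'E'
from h import *
cap('scene','s1.png')
E
```

```text
(no output)
```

View pics/s1.png

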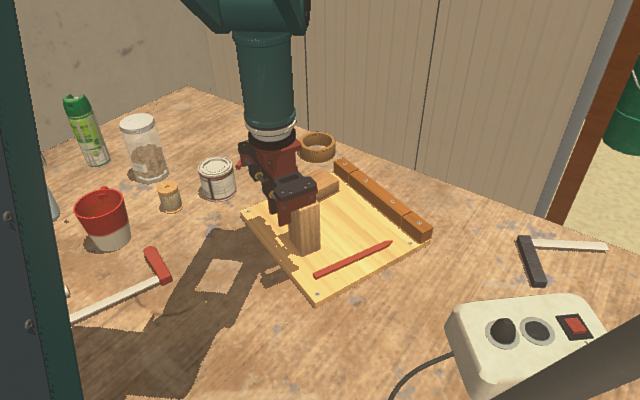

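The fingers are just behind the upper part of the block, around (295,205). I'll push along the block's normal.

Call:
{"fn": "servo_tool", "kwargs": {"targets": [[-0.32,[0.36,-0.18,0],0],[-0.32,[0.36,-0.18,0],0],[-0.32,[0.36,-0.18,0],0],[-0.32,[0.36,-0.18,0],0],[-0.32,[0.36,-0.18,0],0],[-0.32,[0.36,-0.18,0],0],[-0.32,[0.36,-0.18,0],0],[-0.32,[0.36,-0.18,0],0]]}}

```text
t: 3.22
tool_pos: [460.9, 297.6, 120.6]
tool_rot: [0.0, 0.85, 0.526, -0.0]
ft_force: [-0.7, -0.3, -0.5]
gripper_width: 30.0
```

```bash
python3 - <<'E'
from h import *
cap('scene','s2.png')
E
```

```text
(no output)
```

View pics/s2.png

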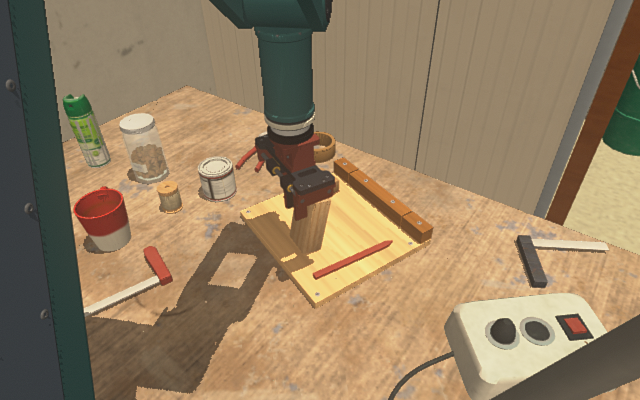

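The block is tilting towards the fence, with its foot near (300,255) and its head moving right. I'll keep going.

Call:
{"fn": "servo_tool", "kwargs": {"targets": [[-0.32,[0.36,-0.18,0],0],[-0.32,[0.36,-0.18,0],0],[-0.32,[0.36,-0.18,0],0],[-0.32,[0.36,-0.18,0],0],[-0.32,[0.36,-0.18,0],0],[-0.32,[0.36,-0.18,0],0],[-0.32,[0,0,0],0],[-0.32,[0,0,0],0]]}}

```text
t: 3.93
tool_pos: [482.3, 286.9, 120.6]
tool_rot: [-0.0, 0.85, 0.526, -0.0]
ft_force: [-0.5, -0.7, -1.0]
gripper_width: 30.0
```

```bash
python3 - <<'E'
from h import *
cap('scene','s3.png')
E
```

```text
(no output)
```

View pics/s3.png

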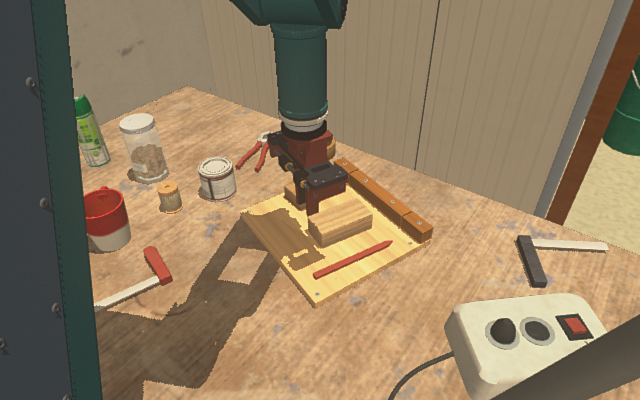

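It has fallen flat and lies between about (308,235) and (372,215). I'll retreat and measure it.

Call:
{"fn": "servo_tool", "kwargs": {"targets": [[-0.32,[-0.9,0.45,0],0],[-0.32,[-0.9,0.45,0],0],[-0.32,[-0.9,0.45,0],0],[-0.32,[-0.9,0.45,0],0],[-0.32,[-0.9,0.45,0],0],[-0.32,[-0.9,0.45,0],0],[-0.32,[0,0,0],0],[-0.32,[0,0,0],0]]}}

```text
t: 4.65
tool_pos: [427.4, 314.4, 120.7]
tool_rot: [0.0, 0.85, 0.527, -0.0]
ft_force: [-0.3, 0.7, 0.3]
gripper_width: 30.3
```

```bash
cat >> h.py <<'E'
def blk(p):
    W=cloud(p); u=W[...,:2]@N; v=W[...,:2]@T; z=W[...,2]
    f=((u>330)&(u<512)&(v>375)&(v<515)&(z>52)&(z<68)).astype(np.uint8)
    n,l,s,c=cv2.connectedComponentsWithStats(f); k=1+np.argmax(s[1:,4]); m=l==k
    r=cv2.minAreaRect(np.c_[u[m],v[m]].astype(np.float32)); b=cv2.boxPoints(r)
    print(m.sum(),'z',np.median(z[m]),z[m].std(),r,b.round(0).tolist())
E
python3 - <<'E'
from h import *
P=manip.sense()['tool_pos'];print(P,P[:2]@N,P[:2]@T)
blk(cap('top','t4.png'));blk(cap('scene','s4.png'))
E
```

```text
[427.38522334 314.39616209 120.7155391 ] 279.2775772490933 451.11762403717034
1744 z 58.62370293426111 1.6609026679553949 ((417.659423828125, 438.52947998046875), (59.91752624511719, 108.7442626953125), 85.41693115234375) [[361.0, 413.0], [469.0, 404.0], [474.0, 464.0], [366.0, 473.0]]
1348 z 60.655339975093305 2.147005256054984 ((410.5390930175781, 438.689208984375), (62.96145248413086, 120.91400146484375), 84.91593170166016) [[348.0, 413.0], [468.0, 402.0], [474.0, 465.0], [353.0, 475.0]]
```

View pics/t4.png

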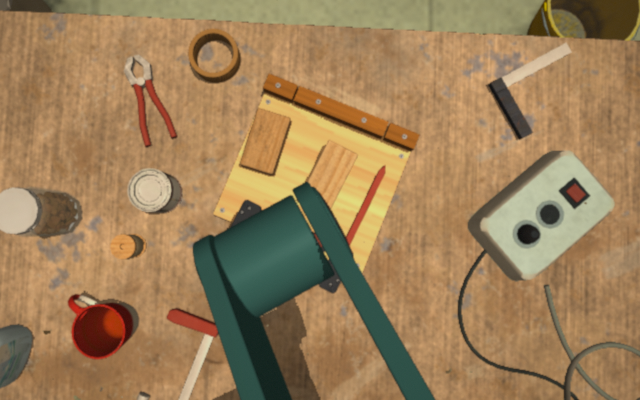

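View pics/s4.png

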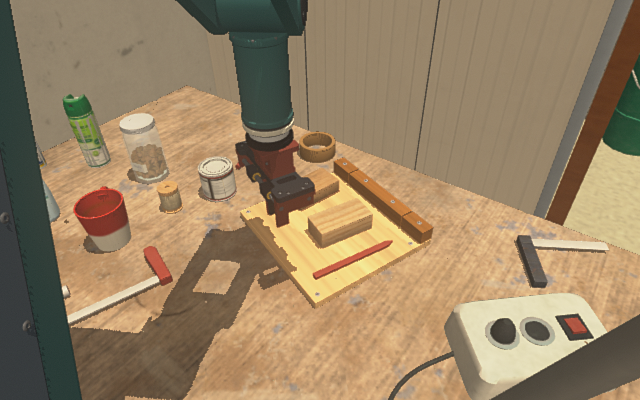

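The block lies flat and square within 4.6°, with about 46 mm left to the fence. Next I'll lower the fingers, turn them square to the fence and push.

Call:
{"fn": "servo_tool", "kwargs": {"targets": [[-0.32,[-0.1,-0.2,-1.5],0.02],[-0.32,[-0.1,-0.2,-1.5],0.02],[-0.32,[-0.1,-0.2,-1.5],0.02],[-0.32,[0,-0.2,-1.5],0.017],[-0.32,[0,0,-1.2],0],[-0.32,[0,0,-0.8],0],[-0.32,[0,0,-0.4],0],[-0.32,[0,0,0],0]]}}

```text
t: 5.42
tool_pos: [425.1, 305.7, 35.9]
tool_rot: [-0.0, 0.829, 0.559, -0.001]
ft_force: [-0.9, 0.5, -0.4]
gripper_width: 30.5
```

Call:
{"fn": "servo_tool", "kwargs": {"targets": [[-0.32,[0.93,-0.37,0],0],[-0.32,[0.93,-0.37,0],0],[-0.32,[0.93,-0.37,0],0],[-0.32,[0.93,-0.37,0],0],[-0.32,[0.74,-0.3,0],0],[-0.32,[0.37,-0.15,0],0],[-0.32,[0.37,-0.15,0],0],[-0.32,[0,0,0],0]]}}

```text
t: 6.08
tool_pos: [477.9, 284.9, 36.7]
tool_rot: [0.0, 0.829, 0.559, 0.0]
ft_force: [0.2, 0.6, 0.6]
gripper_width: 29.9
```

```bash
python3 - <<'E'
from h import *
s=manip.sense();P=s['tool_pos'];print(P,P[:2]@N,P[:2]@T,np.degrees(2*np.arctan2(s['tool_rot'][2],s['tool_rot'][1])),s['ft_force'])
blk(cap('scene','s5.png'))
E
```

```text
[477.94891614 284.88550401  36.68023945] 337.19951947269635 442.5962052480188 67.9117837422737 [0.22394977 0.61417751 0.6374502 ]
503 z 60.6428743228938 2.2945769770998665 ((439.750732421875, 436.168212890625), (61.89055252075195, 61.67720031738281), 84.41146087646484) [[406.0, 408.0], [467.0, 402.0], [473.0, 464.0], [412.0, 470.0]]
```

View pics/s5.png

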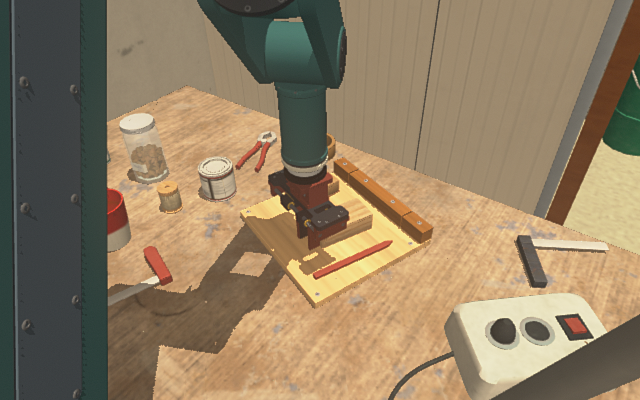

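The fingers are down at the rear end, around (312,240), and clear of the pencil. I'll push on.

Call:
{"fn": "servo_tool", "kwargs": {"targets": [[-0.32,[0.37,-0.15,0],0],[-0.32,[0.37,-0.15,0],0],[-0.32,[0.37,-0.15,0],0],[-0.32,[0.37,-0.15,0],0],[-0.32,[0.37,-0.15,0],0],[-0.32,[0.37,-0.15,0],0],[-0.32,[0.37,-0.15,0],0],[-0.32,[0.37,-0.15,0],0]]}}

```text
t: 6.8
tool_pos: [507.1, 273.1, 36.6]
tool_rot: [0.0, 0.829, 0.559, 0.0]
ft_force: [-1.3, 0.7, -0.7]
gripper_width: 29.8
```

```bash
python3 - <<'E'
from h import *
s=manip.sense();P=s['tool_pos'];print(P,P[:2]@N,P[:2]@T,s['ft_force'])
blk(cap('top','t6.png'));blk(cap('scene','s6.png'))
E
```

```text
[507.14552212 273.07230106  36.57760549] 368.69536936707595 442.5254646001482 [-1.29381688  0.74120904 -0.74141266]
72 z 58.232958595620985 1.6637329831581016 ((493.7815856933594, 466.759521484375), (13.282766342163086, 28.720806121826172), 41.0551643371582) [[479.0, 473.0], [498.0, 452.0], [508.0, 460.0], [489.0, 482.0]]
357 z 60.543923577315766 2.218244510058166 ((473.60296630859375, 443.5394592285156), (62.37699890136719, 53.23612594604492), 86.8142318725586) [[445.0, 414.0], [498.0, 411.0], [502.0, 473.0], [449.0, 476.0]]
```

View pics/t6.png

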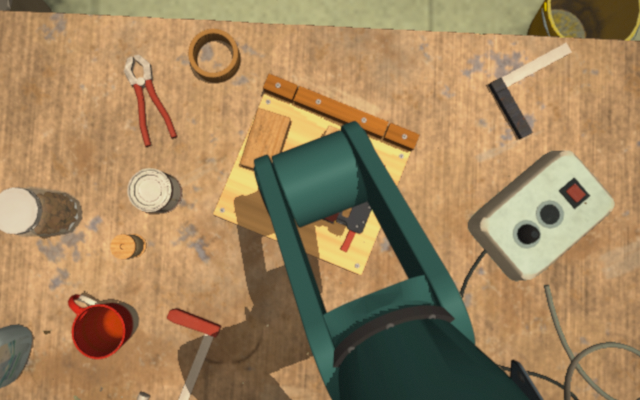

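Call:
{"fn": "servo_tool", "kwargs": {"targets": [[-0.32,[0.28,-0.11,0],0],[-0.32,[0.28,-0.11,0],0],[-0.32,[0.28,-0.11,0],0],[-0.32,[0.28,-0.11,0],0],[-0.32,[0.14,-0.06,0],0],[-0.32,[0.14,-0.06,0],0],[-0.32,[0.14,-0.06,0],0],[-0.32,[0.09,-0.04,0],0]]}}

```text
t: 7.57
tool_pos: [523.0, 266.6, 36.7]
tool_rot: [-0.0, 0.829, 0.559, -0.0]
ft_force: [-3.1, 0.8, 2.9]
gripper_width: 29.8
```

```bash
python3 - <<'E'
from h import *
s=manip.sense();P=s['tool_pos'];print(P,P[:2]@N,P[:2]@T,s['ft_force'])
p=cap('scene','s7.png');blk(p)
cv2.imwrite('pics/s7c.png',cv2.resize(p['image'][150:280,250:450,::-1],(800,520),interpolation=cv2.INTER_CUBIC))
E
```

```text
[522.99989106 266.6096793   36.69959813] 385.8161066188312 442.44269575132836 [-3.0862309   0.79837556  2.93459422]
305 z 60.58437210333827 2.130728475814907 ((487.46636962890625, 443.6605224609375), (62.13751220703125, 48.46983337402344), 88.55931854248047) [[462.0, 413.0], [511.0, 412.0], [512.0, 474.0], [464.0, 475.0]]
```

View pics/s7c.png

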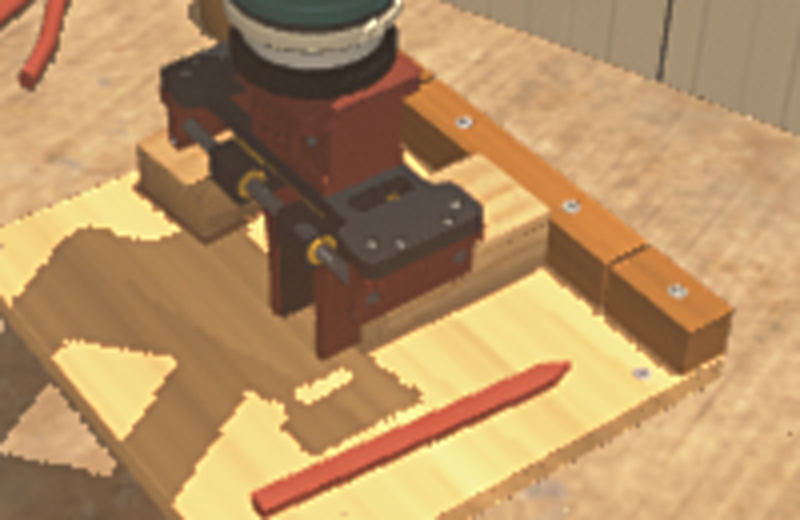

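The block is nearly at the fence, so I'll continue in tiny steps and watch the force.

Call:
{"fn": "servo_tool", "kwargs": {"targets": [[-0.32,[0.05,-0.02,0],0],[-0.32,[0.05,-0.02,0],0],[-0.32,[0.05,-0.02,0],0],[-0.32,[0.05,-0.02,0],0],[-0.32,[0,0,0],0],[-0.32,[0,0,0],0],[-0.32,[0,0,0],0],[-0.32,[0,0,0],0]]}}

```text
t: 8.28
tool_pos: [524.6, 265.9, 36.6]
tool_rot: [-0.0, 0.829, 0.559, -0.0]
ft_force: [-4.2, 2.5, 4.9]
gripper_width: 30.0
```

Call:
{"fn": "servo_tool", "kwargs": {"targets": [[-0.32,[0.05,-0.02,0],0],[-0.32,[0.05,-0.02,0],0],[-0.32,[0,0,0],0],[-0.32,[0,0,0],0],[-0.32,[0,0,0],0],[-0.32,[0,0,0],0],[-0.32,[0,0,0],0],[-0.32,[0,0,0],0]]}}

```text
t: 8.95
tool_pos: [524.6, 265.9, 36.6]
tool_rot: [-0.001, 0.829, 0.559, -0.001]
ft_force: [-6.6, 4.4, 5.8]
gripper_width: 29.9
```

Call:
{"fn": "servo_tool", "kwargs": {"targets": [[-0.32,[0.09,-0.04,0],0],[-0.32,[0.09,-0.04,0],0],[-0.32,[0,0,0],0],[-0.32,[0,0,0],0],[-0.32,[0,0,0],0],[-0.32,[0,0,0],0],[-0.32,[0,0,0],0],[-0.32,[0,0,0],0]]}}

```text
t: 9.62
tool_pos: [524.6, 265.8, 36.6]
tool_rot: [-0.002, 0.829, 0.559, -0.002]
ft_force: [-12.4, 8.2, 9.4]
gripper_width: 29.9
```

```bash
python3 - <<'E'
from h import *
s=manip.sense();P=s['tool_pos'];print(P,P[:2]@N,P[:2]@T,s['ft_force'],s['wrist_torque'])
p=cap('scene','s8.png');blk(p)
E
```

```text
[524.58198409 265.83261472  36.63215784] 387.57386547616966 442.31180843439915 [-12.37392418   8.20082954   9.4014022 ] [1.36650618 1.73001688 0.08544467]
285 z 60.60885113669894 2.1959332232896918 ((489.446533203125, 444.382568359375), (63.996604919433594, 46.93229293823242), 87.53739166259766) [[465.0, 413.0], [512.0, 411.0], [514.0, 475.0], [467.0, 477.0]]
```

It has stopped hard against the fence at about 15 N with no further motion. I'll back off and look.

Call:
{"fn": "servo_tool", "kwargs": {"targets": [[-0.32,[-0.19,0.07,0],0],[-0.32,[-0.37,0.15,0],0],[-0.32,[-0.93,0.37,0],0],[-0.32,[-1.4,0.56,0],0],[-0.32,[-1.4,0.56,0],0],[-0.32,[-1.4,0.56,0],0],[-0.32,[-1.4,0.56,0],0],[-0.32,[0,0,1],0]]}}

```text
t: 10.33
tool_pos: [451.2, 292.7, 45.2]
tool_rot: [-0.001, 0.829, 0.56, -0.003]
ft_force: [-0.3, -0.3, -0.2]
gripper_width: 29.9
```

Call:
{"fn": "servo_tool", "kwargs": {"targets": [[-0.32,[0,0,3],0],[-0.32,[0,0,3],0],[-0.32,[0,0,3],0],[-0.32,[-1.5,2,3],0],[-0.32,[-2,2.5,2],0],[-0.32,[-2,2.5,2],0],[-0.32,[-2,2.5,0],0],[-0.32,[-2,2.5,0],0]]}}

```text
t: 11.0
tool_pos: [361.9, 414.8, 209.5]
tool_rot: [-0.0, 0.829, 0.559, 0.002]
ft_force: [0.6, 0.7, 0.5]
gripper_width: 30.1
```

Call:
{"fn": "servo_tool", "kwargs": {"targets": [[-0.32,[-2,2.5,0],0],[-0.32,[-2,2.5,0],0],[-0.32,[-2,2.5,0],0],[-0.32,[-2,2.5,0],0],[-0.32,[-2,2.5,0],0],[-0.32,[-1,1,0],0],[-0.32,[0,0,0],0],[-0.32,[0,0,0],0]]}}

```text
t: 11.67
tool_pos: [251.6, 547.7, 206.9]
tool_rot: [0.0, 0.829, 0.56, 0.0]
ft_force: [-0.2, -0.4, -0.6]
gripper_width: 30.1
```

```bash
python3 - <<'E'
from h import *
print(manip.sense()['tool_pos'])
for n in('top','scene'):
    p=cap(n,n+'9.png');blk(p);W=cloud(p);u=W[...,:2]@N; v=W[...,:2]@T; z=W[...,2]
    im=p['image'].astype(int)
    m=(u>365)&(u<495)&(v>520)&(v<620)&(z>42)&(z<62);r=cv2.minAreaRect(np.c_[u[m],v[m]].astype(np.float32));print('sand',cv2.boxPoints(r).round(0).tolist())
    m=(u>230)&(u<512)&(v>280)&(v<430)&((im[...,0]-im[...,1])>90)&(z<40);r=cv2.minAreaRect(np.c_[u[m],v[m]].astype(np.float32));print('pencil',cv2.boxPoints(r).round(0).tolist())
    f=(z>52)&(z<68)&(u>380)&(u<512)
    vb=range(422,470,4); mn=[np.min(u[(z>52)&(z<68)&(u>380)&(abs(v-b)<2.5)]) for b in vb]; print('rear',np.polyfit(np.array(vb)-446,mn,1))
    ub=range(405,506,5); 
    for g in(np.min,np.max): print('sides',np.polyfit(ub,[g(v[(z>52)&(z<68)&(v>390)&(v<500)&(abs(u-b)<3)]) for b in ub],1))
    cv2.imwrite('pics/%s9c.png'%n,cv2.resize(p['image'][(60 if n=='top' else 150):(190 if n=='top' else 280),240:440,::-1],(800,520),interpolation=cv2.INTER_CUBIC))
E
```

```text
[251.5937203  547.73265863 206.93617168]
2083 z 58.61458216469201 1.6661420384790186 ((454.98577880859375, 444.40740966796875), (59.964088439941406, 113.71914672851562), 89.89578247070312) [[398.0, 415.0], [512.0, 414.0], [512.0, 474.0], [398.0, 474.0]]
sand [[372.0, 599.0], [377.0, 534.0], [487.0, 543.0], [482.0, 607.0]]
pencil [[301.0, 359.0], [469.0, 346.0], [469.0, 355.0], [301.0, 368.0]]
rear [1.58685461e-04 3.98497895e+02]
sides [-1.9780660e-03  4.1564622e+02]
sides [-2.43431272e-03  4.75141095e+02]
1218 z 60.71729510138984 2.170897007700882 ((454.17938232421875, 444.69049072265625), (62.14508819580078, 115.64263153076172), 89.61414337158203) [[396.0, 414.0], [512.0, 413.0], [512.0, 475.0], [397.0, 476.0]]
sand [[370.0, 600.0], [375.0, 533.0], [485.0, 541.0], [480.0, 608.0]]
pencil [[298.0, 356.0], [462.0, 345.0], [463.0, 357.0], [299.0, 368.0]]
rear [7.73858366e-03 3.96906234e+02]
sides [4.69209456e-03 4.12219888e+02]
sides [-2.37873923e-03  4.74735270e+02]
```

View pics/top9c.png

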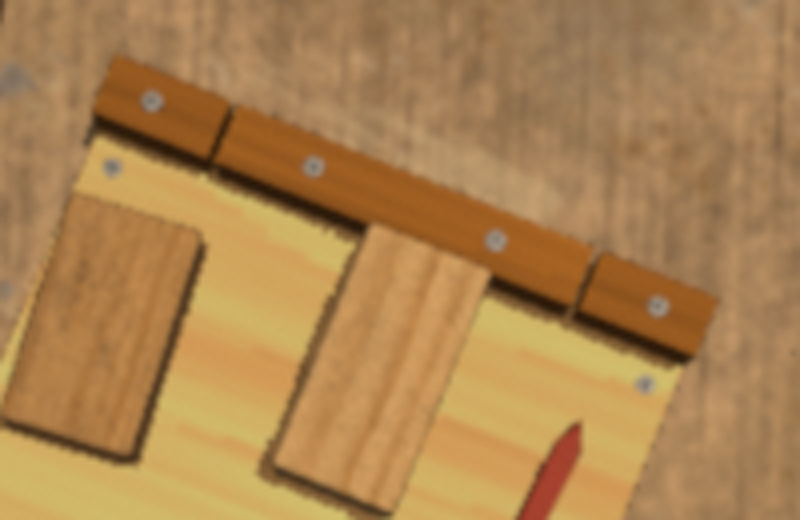

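View pics/scene9c.png

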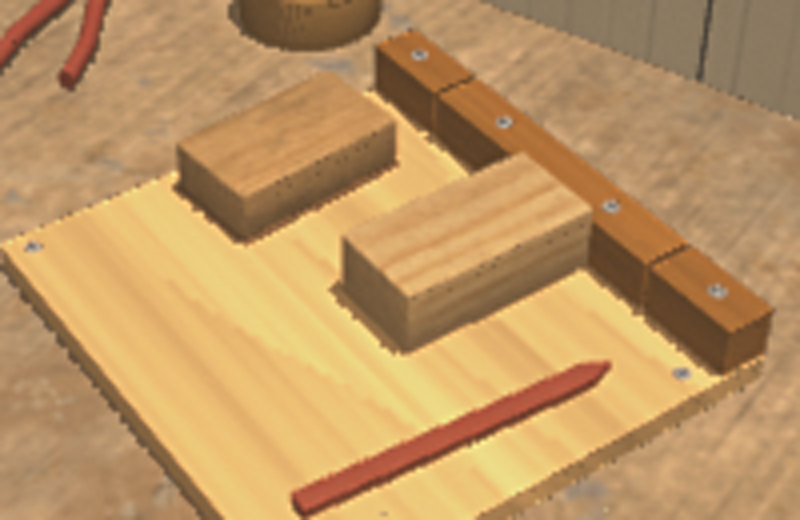

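Both views show the block's end flush against the fence and square, within about 0.2° in the top view. The rear edge is at 398.5 mm and the fence face at 518.2 mm, which matches the 120 mm block length. The bystanders haven't moved, so I'm handing in.

```bash
python3 -c "
from rig import manip
print(manip.job_done())"
```

```text
the job is handed in; nothing more can be done
None
```

I tipped the pine block towards the fence with a high two-finger push, and it fell flat on its broad face. I then pushed it by its rear end against the fence until it stopped at about 15–17 N, backed the arm off and handed the job in at about 12 s of the 48 s allowed.

Last checks:
- **Against the fence:** in the top view the rear edge is 119.7 mm from the fence face, which matches the 120 mm block length, so the end is touching.
- **Square to the fence:** it is within about 0.2° in the top view. The scene camera is noisier, and its separate edge fits (rear end and two sides) scattered by about 0.4°. Both are well inside the 2.6° limit.
- **Flat:** the top face is at about 60 mm, as expected for the block lying down.
- **Bystanders:** the top view puts the sanding block and pencil within 1 mm of where they started. The scene camera showed one pencil end about 5 mm different, which I take to be segmentation noise because the top view disagrees.

No check failed, but the hand-in gives no verdict, so these are my own measurements.

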